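# Find the box spanner that fits the flower press

### The arm

A 6-joint arm with a two-finger parallel gripper is mounted at the origin on the work surface. World frame = base frame: x ahead of the robot, y to its left, z up, the work surface at z = 0. Lengths are in m, angles in rad, forces in N, time in s.
With the tool pointing down it reaches from about 0.325 to 0.75 m from the base axis. Payload 7.6 kg.
Tool frame: the origin (TCP) lies between the finger pads; the fingertips stand 22 mm ahead of it and the grasp point (between the pads) lies 3 mm ahead of it; y points along the fingers, z is the direction in which the jaws open and shut, and the axes are right-handed (so a half turn about y gives the same grasp; the last joint's range is limited). The gripper opens to 85 mm and grips with 20 to 120 N. Pads are 22 mm wide; open, the fingers measure 114 mm over their backs; the gripper's body (76 mm by 85 mm) begins 54 mm behind the grasp point. The pads swing forward as they close: fully open they stand 13 mm farther back than shut.
Start: joints at [1.13, 0.052, 1.401, -0, 1.689, -0.07], TCP at [0.19, 0.489, 0.253] pointing down, gripper open.
Joint ranges: [-2.9, 2.9], [-0.91, 2.17], [0.12, 2.37], [-1.06, 4.2], [0.26, 2.73], [-2.93, 2.93]. Speed limits (rad/s): [2.57, 2.57, 3.01, 3.14, 3.14, 3.14].

### API

Orientations are given as a rotation vector (axis times angle).
In Python, from bench import sensors, imaging, job gives the robot as it stands. The module is installed in compiled form; this text tells all that it offers.
- The arm moves only by the tool carry_out, never from a script. Its argument "deltas" is a list of rows, each an object of numbers: "hand": the opening in per cent of the stroke, from 0 (shut) to 100 (fully open); "dx", "dy", "dz": the shift along the world's x, y, z in mm; "spin": the turn about the world's z in degrees. A call has 1 to 20 rows; each row is the pose to reach, as a shift and turn from the pose measured when the call began; what a row does not reach only later rows make up. A row lasts 1/10 s, in which the tool goes at most 50 mm and 8.59 degrees, less where a joint would pass 70% of its speed; a pose out of reach is approached as far as the arm can. A call with a gripper value outside its range is refused whole. The fingers move at their own pace and stop on an object; the grip force is fixed at half the most. Time passes only in rows, so rows that repeat a pose let the fingers close. It gives the time, the measured TCP pose, the force and the opening at its end, in the units of the state.
- sensors.read_state(): the state, without advancing time (a new reading comes with each control period).
- imaging.snapshot(name): name is "side" or "top" or "wrist"; returns (picture, depth): 480x640x3 uint8, blue, green, red; 480x640 float32, m along the optical axis (not along the pixel's ray), 0 where there is no reading.
- imaging.get_calibration(name): a dict with "K" (3x3 intrinsics, pixels), "world_to_cam" (4x4, takes a point from world to camera coordinates); the wrist camera has in their place "tool_from_camera" (4x4, takes a point from camera to tool coordinates, whose origin is the TCP and whose axes are the tool frame's). Camera axes: x right, y down, z forward; pixel columns grow to the right and rows downward; lengths in m; the calibration is good to about 2 mm. A picture is of the moment at which its call begins: read the wrist's pose just before it. get_calibration takes no time and is no camera call.
- job.close_job(): hands the job in, once; it reports no verdict.
The state is a dict: "time_s": time; "joint_pos": joint angles; "joint_velocities": joint speeds; "joint_efforts": joint torques, N m; "tool_pos": TCP position; "tcp_rot": TCP orientation; "ft_force": force on the tool from outside, world axes, zero at the start; "ft_torque": the same for the moment, N m; "gripper_width": finger opening in m.
Only numpy, scipy, OpenCV 4.12 (cv2) and the standard library are available. Lean on these libraries where they do the work, as an engineer would, in place of code of your own. Each camera call takes 0.05 s, during which the arm holds its last target.

### The job

Of the three flower presses, work on the one nearest the robot: try the three box spanners on its hex nut from the smallest upwards until one slides down over it, and keep that one seated fully home on the nut, upright. Finish while still gripping it there, do not let go; any spanner you tried that does not fit must be left standing upright on the table, and the other things on the table left alone.

Things in the scene. Friction and masses are not known exactly. Their poses are not given: they have to be found in the camera images.
- spanner_small: The smallest of three box spanners: steel hexagonal bar, 27 mm across its outer flats, 90 mm tall, about 200 g, standing upright on the table, mouth down. In its underside is a hexagonal mouth 17.4 mm across flats and 30 mm deep, flats parallel to the outer ones; solid above. Origin: centre of the underside; z up along its length; x is square to one pair of flats (so flats face every 60 degrees).
- spanner_middle: The middle-sized of three box spanners: steel hexagonal bar, 32 mm across its outer flats, 90 mm tall, about 250 g, standing upright on the table, mouth down. In its underside is a hexagonal mouth 22.4 mm across flats and 30 mm deep, flats parallel to the outer ones; solid above. Origin: centre of the underside; z up along its length; x is square to one pair of flats (so flats face every 60 degrees).
- spanner_large: The largest of three box spanners: steel hexagonal bar, 37 mm across its outer flats, 90 mm tall, about 300 g, standing upright on the table, mouth down. In its underside is a hexagonal mouth 27.4 mm across flats and 30 mm deep, flats parallel to the outer ones; solid above. Origin: centre of the underside; z up along its length; x is square to one pair of flats (so flats face every 60 degrees).
- press_a: One of three flower presses, alike but for the nut: 110 x 110 mm plywood boards, fixed. The press to work on is the one with the smallest x (under 0.63 m); the others are parked beyond x = 0.66 m. Origin: centre of the underside, z up. Upper side of the top board at 46 mm; a steel cross-bar along y reaches 62 mm; a round washer 46 mm wide lies on it.
- nut_a (a point): Centre of the foot of press a's hex nut, on the washer's top, 68 mm above the table. Nut 15 mm tall (top 2 mm narrowed by 3 mm), cannot turn; x is square to one pair of flats. The 3 nuts have 3 sizes, each 2.4 mm less across flats than one spanner's mouth; which is which is not told. A seated spanner's underside rests here; one too small stops about 13 to 15 mm higher.
- press_b: One of three flower presses, alike but for the nut: 110 x 110 mm plywood boards, fixed. The press to work on is the one with the smallest x (under 0.63 m); the others are parked beyond x = 0.66 m. Origin: centre of the underside, z up. Upper side of the top board at 46 mm; a steel cross-bar along y reaches 62 mm; a round washer 46 mm wide lies on it.
- nut_b (a point): Centre of the foot of press b's hex nut, on the washer's top, 68 mm above the table. Nut 15 mm tall (top 2 mm narrowed by 3 mm), cannot turn; x is square to one pair of flats. The 3 nuts have 3 sizes, each 2.4 mm less across flats than one spanner's mouth; which is which is not told. A seated spanner's underside rests here; one too small stops about 13 to 15 mm higher.
- press_c: One of three flower presses, alike but for the nut: 110 x 110 mm plywood boards, fixed. The press to work on is the one with the smallest x (under 0.63 m); the others are parked beyond x = 0.66 m. Origin: centre of the underside, z up. Upper side of the top board at 46 mm; a steel cross-bar along y reaches 62 mm; a round washer 46 mm wide lies on it.
- nut_c (a point): Centre of the foot of press c's hex nut, on the washer's top, 68 mm above the table. Nut 15 mm tall (top 2 mm narrowed by 3 mm), cannot turn; x is square to one pair of flats. The 3 nuts have 3 sizes, each 2.4 mm less across flats than one spanner's mouth; which is which is not told. A seated spanner's underside rests here; one too small stops about 13 to 15 mm higher.
- jar_lid: Bystander, leave alone: white plastic jar lid lying flat, 72 mm wide, 12 high. Origin: centre of its underside.
- wooden_spoon: Bystander, leave alone: small wooden spoon lying flat, 150 mm long. Origin: on its underside, near the middle.
- glue_jar: Bystander, leave alone: white closed glue jar, 84 mm wide, 100 high. Origin: centre of its underside.
- drink_can: Bystander, leave alone: drink can, 58 mm wide, 125 high. Origin: centre of its underside.
- clear_cup: Bystander, leave alone: clear plastic cup, 80 mm wide, 90 high. Origin: centre of its underside.
- card_stack: Bystander, leave alone: stack of blue cards, 100 x 75 x 18 mm. Origin: centre of its underside.
- wood_block: Bystander, leave alone: wooden block, 60 x 35 x 20 mm. Origin: centre of its underside.

How it is judged:
On the way, in this order (a step that is already met when the one before it is completed fails the run):
1. the small spanner is tried on the nut: lowered, centred, onto or over it (((world x of nut_a below 0.635 m and z of spanner_small in the frame of nut_a between -0.004 and 0.018 m and horizontal distance between spanner_small and nut_a below 0.008 m) or (world x of nut_b below 0.635 m and z of spanner_small in the frame of nut_b between -0.004 and 0.018 m and horizontal distance between spanner_small and nut_b below 0.008 m) or (world x of nut_c below 0.635 m and z of spanner_small in the frame of nut_c between -0.004 and 0.018 m and horizontal distance between spanner_small and nut_c below 0.008 m))).
2. if the small one fits it is seated; if not, the middle one is tried in the same way (((world x of nut_a below 0.635 m and z of spanner_small in the frame of nut_a between -0.004 and 0.004 m and horizontal distance between spanner_small and nut_a below 0.008 m) or (world x of nut_b below 0.635 m and z of spanner_middle in the frame of nut_b between -0.004 and 0.018 m and horizontal distance between spanner_middle and nut_b below 0.008 m) or (world x of nut_c below 0.635 m and z of spanner_middle in the frame of nut_c between -0.004 and 0.018 m and horizontal distance between spanner_middle and nut_c below 0.008 m))).
At the end, for the whole second after the job is handed in: The fitting spanner is on the nearest press's nut: underside within 4 mm of the washer, axis within 4 mm, upright within 0.07 rad, at rest, gripped with over 2 N. Both other spanners stand on the table (within 6 mm, upright within 0.1 rad) (((world x of nut_a below 0.635 m and z of spanner_small in the frame of nut_a between -0.004 and 0.004 m and horizontal distance between spanner_small and nut_a below 0.004 m and angle between spanner_small's own z axis and vertical below 0.07 rad and linear speed of spanner_small below 0.02 m/s and contact force between the fingers and spanner_small above 2 N and angle between each of spanner_middle, spanner_large's own z axis and vertical below 0.1 rad and height (world z) of spanner_middle between -0.006 and 0.006 m and height (world z) of spanner_large between -0.006 and 0.006 m) or (world x of nut_b below 0.635 m and z of spanner_middle in the frame of nut_b between -0.004 and 0.004 m and horizontal distance between spanner_middle and nut_b below 0.004 m and angle between spanner_middle's own z axis and vertical below 0.07 rad and linear speed of spanner_middle below 0.02 m/s and contact force between the fingers and spanner_middle above 2 N and angle between each of spanner_small, spanner_large's own z axis and vertical below 0.1 rad and height (world z) of spanner_small between -0.006 and 0.006 m and height (world z) of spanner_large between -0.006 and 0.006 m) or (world x of nut_c below 0.635 m and z of spanner_large in the frame of nut_c between -0.004 and 0.004 m and horizontal distance between spanner_large and nut_c below 0.004 m and angle between spanner_large's own z axis and vertical below 0.07 rad and linear speed of spanner_large below 0.02 m/s and contact force between the fingers and spanner_large above 2 N and angle between each of spanner_small, spanner_middle's own z axis and vertical below 0.1 rad and height (world z) of spanner_small between -0.006 and 0.006 m and height (world z) of spanner_middle between -0.006 and 0.006 m))); the arm keeps its last pose, push and grip.
It fails at once if a bystander is shifted by more than 30 mm (distance of any of jar_lid, wooden_spoon, glue_jar, drink_can, clear_cup, card_stack, wood_block from where it was at the start of the episode above 0.03 m).
It also fails if it takes over 72 s, if anything falls off the work surface, if the arm or the gripper's body presses on something with over 40 N, if the wrist force passes 120 N, or if a joint passes its speed limit or range.

## Working session

There is one attempt and no reset: what is moved stays moved. The work goes in short steps, Python scripts to look and compute and a tool call to move; the robot and the scene stay as the last step left them, time stands still between calls to the robot, and variables do not carry over. Pictures are saved under pics/ and viewed, and the job is handed in when it is done.

Besides the shell and the picture viewer there is one more tool, called after "Emit:" by a JSON object that holds its "method" and its "body". carry_out: Moves the arm, as the interface text tells. Its arguments: {"type":"object","properties":{"deltas":{"type":"array","items":{"type":"object","properties":{"hand":{"type":"number"},"dx":{"type":"number"},"dy":{"type":"number"},"dz":{"type":"number"},"spin":{"type":"number"}}}}},"required":["deltas"]}

```bash
mkdir -p pics; python3 - <<'E'
from bench import sensors, imaging
import cv2,numpy as np
s=sensors.read_state();print(s)
for n in ("top","side"):
    p,d=imaging.snapshot(n);cv2.imwrite(f"pics/{n}0.png",p);np.save(f"pics/{n}0.npy",d)
    c=imaging.get_calibration(n);print(n,c)
print(imaging.get_calibration("wrist"))
E
```

```text
{'time_s': 0.0, 'joint_pos': array([ 1.12972198e+00,  5.28482376e-02,  1.40178380e+00,  7.91697568e-06,
        1.68858916e+00, -7.02853406e-02]), 'joint_velocities': array([ 0.0018318 ,  0.00120974,  0.0001805 ,  0.00036532, -0.00081249,
       -0.00259172]), 'joint_efforts': array([-1.24561728e-03, -3.81674016e+01, -3.60178900e+01, -1.44099772e-04,
        6.34445678e-03,  9.90668582e-06]), 'tool_pos': array([0.19008377, 0.48907955, 0.25243657]), 'tcp_rot': array([-1.55272614,  0.29130837, -0.29064622]), 'ft_force': array([-0.59487325, -0.84493596, -0.07325539]), 'ft_torque': array([-0.005665  ,  0.01602977, -0.00137853]), 'gripper_width': 0.08563688814925015}
top {'K': array([[557.30833812,   0.        , 325.75974916],
       [  0.        , 557.30833812, 247.81299344],
       [  0.        ,   0.        ,   1.        ]]), 'world_to_cam': array([[-0.02659906, -0.99931449, -0.02574973,  0.04440911],
       [-0.98006702,  0.03114259, -0.19621103,  0.61081269],
       [ 0.19687843,  0.02001743, -0.98022354,  1.14550652],
       [ 0.        ,  0.        ,  0.        ,  1.        ]])}
si
[... 248 characters left out ...]
[-0.12393197,  0.75467553, -0.64428697,  0.10880272],
       [ 0.11408375, -0.63415055, -0.764747  ,  1.28816847],
       [ 0.        ,  0.        ,  0.        ,  1.        ]])}
{'K': array([[342.85705786,   0.        , 316.89722775],
       [  0.        , 342.85705786, 242.09634142],
       [  0.        ,   0.        ,   1.        ]]), 'tool_from_camera': array([[-1.15508381e-04,  9.47916089e-01,  3.18520133e-01,
        -8.21717867e-02],
       [ 1.82275441e-03, -3.18519407e-01,  9.47914587e-01,
        -1.20225841e-01],
       [ 9.99998332e-01,  6.90076057e-04, -1.69102657e-03,
         5.86823093e-04],
       [ 0.00000000e+00,  0.00000000e+00,  0.00000000e+00,
         1.00000000e+00]])}
```

View pics/top0.png

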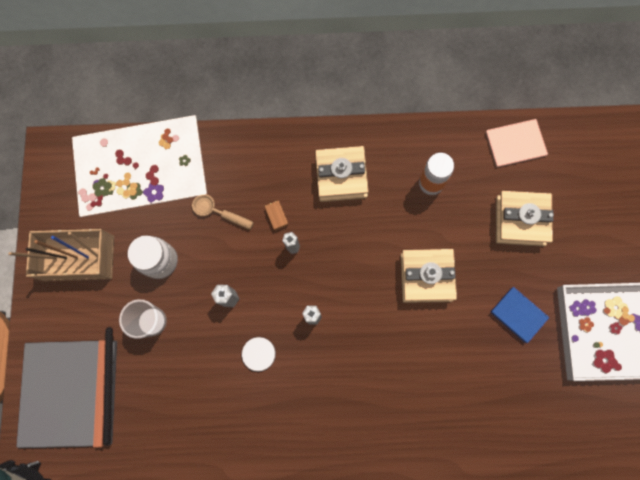

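View pics/side0.png

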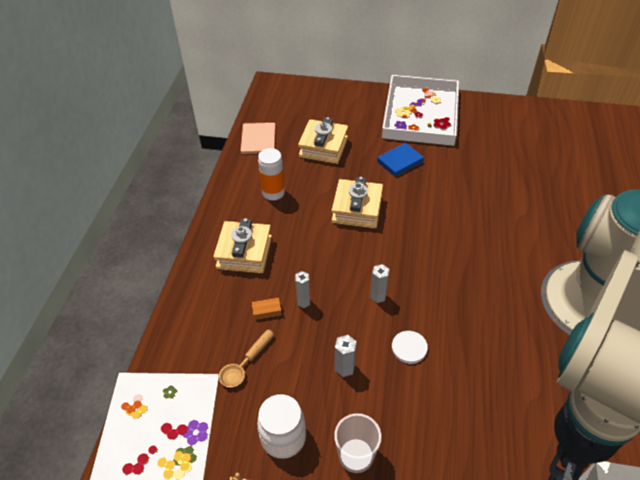

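The top view shows three spanners at about (291,241), (222,296) and (311,314), with the near press at (430,272). The lid is at (258,354), the wood block at (276,215), and the cup and jar are to the left.

```bash
cat > h.py <<'E'
import cv2,numpy as np
from bench import sensors, imaging
def ray(n,u,v,z):
    c=imaging.get_calibration(n);K=c["K"];T=np.linalg.inv(c["world_to_cam"])
    d=T[:3,:3]@np.linalg.inv(K)@np.array([u,v,1.]);o=T[:3,3]
    return o+d*(z-o[2])/d[2]
def pts(n,d):
    c=imaging.get_calibration(n);K=c["K"];T=np.linalg.inv(c["world_to_cam"])
    v,u=np.mgrid[:480,:640];P=np.stack([(u-K[0,2])/K[0,0]*d,(v-K[1,2])/K[1,1]*d,d],-1)
    return P@T[:3,:3].T+T[:3,3]
E
python3 - <<'E'
from h import *
d=np.load("pics/top0.npy");P=pts("top",d)
for (u,v) in [(291,241),(222,296),(311,314)]:
    sl=np.s_[v-25:v+25,u-25:u+25];p=P[sl].reshape(-1,3)
    m=(p[:,2]>.083)&(p[:,2]<.1);q=p[m]
    print((u,v),m.sum(),q.mean(0).round(4),np.ptp(q,0).round(4),"top z",np.median(q[:,2]))
    print(' side:')
ps,ds=cv2.imread("pics/side0.png"),np.load("pics/side0.npy");Q=pts("side",ds)
for (u,v) in [(302,276),(345,342),(380,270)]:
    p=Q[v-25:v+25,u-25:u+25].reshape(-1,3);m=(p[:,2]>.084)&(p[:,2]<.1);q=p[m];print((u,v),m.sum(),q.mean(0).round(4),np.ptp(q,0).round(4),np.median(q[:,2]))
for nm,(u,v) in dict(a=(430,272),b=(341,168),c=(529,213)).items():
    for lo,hi in ((.04,.05),(.064,.072),(.078,.09)):
        p=P[v-35:v+40,u-35:u+35].reshape(-1,3);m=(p[:,2]>lo)&(p[:,2]<hi);q=p[m]
        print(nm,lo,m.sum(),q.mean(0).round(4),((q.max(0)+q.min(0))/2).round(4),np.ptp(q,0).round(4))
t=cv2.imread("pics/top0.png")
def cr(im,u,v,r,s): return cv2.resize(im[v-r:v+r,u-r:u+r],(s,s),interpolation=cv2.INTER_CUBIC)
a=np.hstack([cr(t,u,v,20,260) for u,v in [(291,241),(222,296),(311,314)]])
b=np.hstack([cr(ps,u,v,28,260) for u,v in [(302,285),(345,350),(380,280)]])
cv2.imwrite("pics/z1.png",np.vstack([a,b]))
E
```

```text
(291, 241) 143 [0.6284 0.1031 0.0895] [0.0284 0.03   0.0106] top z 0.08950384764144026
 side:
(222, 296) 285 [0.5161 0.2472 0.0892] [0.0366 0.0416 0.0121] top z 0.08925663453415122
 side:
(311, 314) 209 [0.4693 0.0606 0.0896] [0.0311 0.0351 0.0128] top z 0.08948203420158429
 side:
(302, 276) 136 [0.627  0.1078 0.0899] [0.0273 0.0326 0.0123] 0.09007808368511172
(345, 342) 322 [0.5156 0.252  0.09  ] [0.0372 0.0435 0.012 ] 0.09028645716250483
(380, 270) 189 [0.4687 0.0658 0.0901] [0.0326 0.037  0.0108] 0.09041139907068141
a 0.04 1775 [ 0.5483 -0.1932  0.0457] [ 0.5506 -0.1944  0.0451] [0.1111 0.111  0.0098]
a 0.064 300 [ 0.5496 -0.1953  0.0674] [ 0.5505 -0.1959  0.0679] [0.0452 0.0979 0.0079]
a 0.078 124 [ 0.5498 -0.1939  0.0828] [ 0.5499 -0.1945  0.0839] [0.0243 0.0278 0.0113]
b 0.04 1542 [ 0.7882 -0.0123  0.0453] [ 0.7924 -0.0118  0.0451] [0.1156 0.1147 0.0099]
b 0.064 280 [ 0.7908 -0.0132  0.0674] [ 0.7927 -0.013   0.0679] [0.0471 0.0993 0.0079]
b 0.078 68 [ 0.7918 -0.0113  0.0824] [ 0.7919 -0.0111  0.0833] [0.0201 0.0199 0.0103]
c 0.04 1673 [ 0.6707 -0.4127  0.0458] [ 0.6733 -0.415   0.045 ] [0.118  0.1195 0.0099]
c 0.064 352 [ 0.6729 -0.4157  0.0676] [ 0.6736 -0.4146  0.0679] [0.0455 0.1018 0.0078]
c 0.078 48 [ 0.6732 -0.4141  0.0827] [ 0.6735 -0.4141  0.0824] [0.0163 0.015  0.0085]
```

View pics/z1.png

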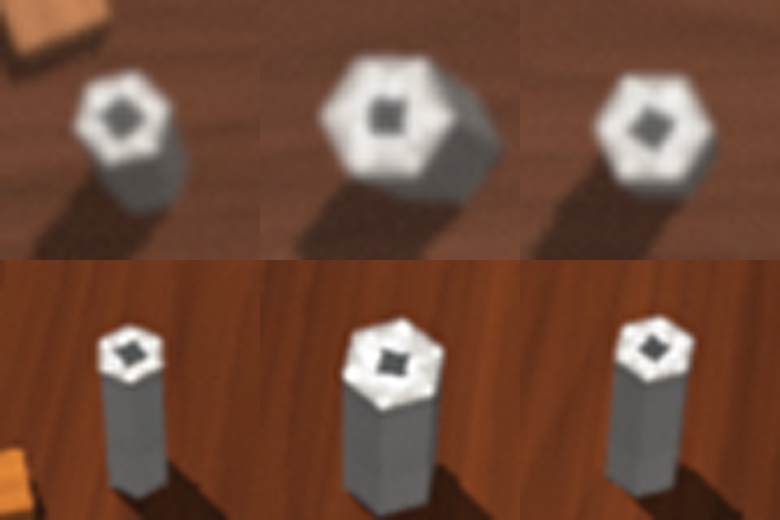

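```bash
cat >> h.py <<'E'
from scipy.spatial.transform import Rotation as R
def hexang(xy):
    """angle (deg, mod 60) of a flat normal from contour points, via 6th harmonic of the hull's support width"""
    h=cv2.convexHull(xy.astype(np.float32)).reshape(-1,2)
    a=np.radians(np.arange(0,180,1.)); D=np.stack([np.cos(a),np.sin(a)],1)
    w=np.ptp(h@D.T,axis=0)
    # width is minimal along flat normals, every 60 deg
    c=(w*np.exp(1j*6*a)).sum(); ph=(np.angle(c)+np.pi)/6
    M=cv2.moments(h); ctr=np.array([M['m10'],M['m01']])/M['m00']
    return np.degrees(ph)%60, w.min(), w.max(), ctr
E
python3 - <<'E'
from h import *
s=sensors.read_state();Rm=R.from_rotvec(s['tcp_rot']).as_matrix();print(Rm.round(3))
for n,L in (("top",[(291,241,.09),(222,296,.09),(311,314,.09)]),("side",[(302,276,.09),(345,342,.09),(380,270,.09)])):
    im=cv2.imread(f"pics/{n}0.png");hsv=cv2.cvtColor(im,cv2.COLOR_BGR2HSV)
    for u,v,z in L:
        m=((hsv[...,2]>150)&(hsv[...,1]<70)).astype(np.uint8);w=np.zeros_like(m);w[v-20:v+20,u-20:u+20]=1;m*=w
        big=cv2.resize(cv2.GaussianBlur(im[...,0],(1,1),0)*w,None,fx=1,fy=1)
        cs,_=cv2.findContours(m,cv2.RETR_EXTERNAL,cv2.CHAIN_APPROX_NONE);c=max(cs,key=cv2.contourArea).reshape(-1,2)
        P=np.array([ray(n,a,b,z)[:2] for a,b in c]);print(n,u,v,hexang(P*1000))
E
```

```text
[[ 0.932 -0.001  0.362]
 [-0.362 -0.001  0.932]
 [-0.    -1.    -0.001]]
top 291 241 (np.float64(14.129877793073469), np.float64(27.127334241361098), np.float64(30.679870574402116), array([628.64587392, 102.56401504]))
top 222 296 (np.float64(56.286678181666815), np.float64(35.73285288202044), np.float64(41.69142204214438), array([515.90793949, 246.84786614]))
top 311 314 (np.float64(56.51511761297053), np.float64(30.972769287373126), np.float64(35.91846848299423), array([469.23441708,  60.37248982]))
side 302 276 (np.float64(12.44035358651024), np.float64(26.98704673882804), np.float64(30.8049129610489), array([628.25045247, 105.13124382]))
side 345 342 (np.float64(56.89291899395346), np.float64(37.427886962890625), np.float64(41.44582504834409), array([515.45256604, 249.83485278]))
side 380 270 (np.float64(57.61505336655371), np.float64(31.38015422854255), np.float64(36.085118649362855), array([468.37940089,  62.43427747]))
```

Emit:
{"method": "carry_out", "body": {"deltas": [{"hand": 70, "dx": 438, "dy": -385, "dz": -30, "spin": 4.5}, {"hand": 70, "dx": 438, "dy": -385, "dz": -30, "spin": 4.5}, {"hand": 70, "dx": 438, "dy": -385, "dz": -30, "spin": 4.5}, {"hand": 70, "dx": 438, "dy": -385, "dz": -30, "spin": 4.5}, {"hand": 70, "dx": 438, "dy": -385, "dz": -30, "spin": 4.5}, {"hand": 70, "dx": 438, "dy": -385, "dz": -30, "spin": 4.5}, {"hand": 70, "dx": 438, "dy": -385, "dz": -30, "spin": 4.5}, {"hand": 70, "dx": 438, "dy": -385, "dz": -30, "spin": 4.5}, {"hand": 70, "dx": 438, "dy": -385, "dz": -30, "spin": 4.5}, {"hand": 70, "dx": 438, "dy": -385, "dz": -30, "spin": 4.5}, {"hand": 70, "dx": 438, "dy": -385, "dz": -30, "spin": 4.5}, {"hand": 70, "dx": 438, "dy": -385, "dz": -30, "spin": 4.5}, {"hand": 70, "dx": 438, "dy": -385, "dz": -30, "spin": 4.5}, {"hand": 70, "dx": 438, "dy": -385, "dz": -30, "spin": 4.5}, {"hand": 70, "dx": 438, "dy": -385, "dz": -30, "spin": 4.5}]}}

```text
time_s: 1.6
tool_pos: [0.6276, 0.105, 0.2225]
tcp_rot: [-1.56, 0.229, -0.228]
ft_force: [0.9, 1.1, -0.1]
gripper_width: 0.0596
```

```bash
cat >> h.py <<'E'
def wshot(name):
    s=sensors.read_state();p,d=imaging.snapshot("wrist")
    cv2.imwrite(f"pics/{name}.png",p);np.save(f"pics/{name}.npy",d)
    T=np.eye(4);T[:3,:3]=R.from_rotvec(s['tcp_rot']).as_matrix();T[:3,3]=s['tool_pos']
    c=imaging.get_calibration("wrist");W=T@c["tool_from_camera"];np.save(f"pics/{name}_W.npy",W)
    return s,p,d,W,c["K"]
def onplane(W,K,uv,z):
    uv=np.atleast_2d(uv).astype(float);r=np.c_[uv,np.ones(len(uv))]@np.linalg.inv(K).T@W[:3,:3].T
    return W[:3,3]+r*((z-W[2,3])/r[:,2])[:,None]
def proj(W,K,P):
    q=np.linalg.inv(W)@np.append(P,1);q=K@q[:3];return q[:2]/q[2]
E
python3 - <<'E'
from h import *
s,p,d,W,K=wshot("w1");print(s['time_s'],s['tool_pos'],s['tcp_rot'],proj(W,K,[.628,.104,.09]))
E
```

```text
1.6 [0.62757018 0.10495273 0.22249397] [-1.55987478  0.22926778 -0.22802437] [315.9064381  239.66567214]
```

View pics/w1.png

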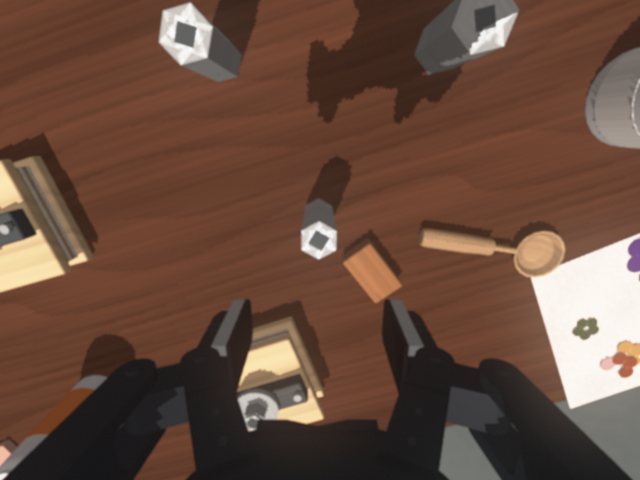

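The small spanner's top is at (319,240) in the wrist view. It has flats left and right, square to the jaws.

```bash
cat >> h.py <<'E'
def hextop(name,u,v,z,r=30,vt=165):
    W=np.load(f"pics/{name}_W.npy");K=imaging.get_calibration("wrist")["K"];im=cv2.imread(f"pics/{name}.png")
    hsv=cv2.cvtColor(im,cv2.COLOR_BGR2HSV);m=((hsv[...,2]>vt)&(hsv[...,1]<60)).astype(np.uint8)
    w=np.zeros_like(m);w[max(0,v-r):v+r,max(0,u-r):u+r]=1;m*=w
    cs,_=cv2.findContours(m,cv2.RETR_EXTERNAL,cv2.CHAIN_APPROX_NONE);c=max(cs,key=cv2.contourArea).reshape(-1,2)
    X=onplane(W,K,c,z)*1000;a,w0,w1,ct=hexang(X[:,:2]);return round(a,1),round(w0,1),round(w1,1),ct.round(1),c.min(0),c.max(0)
def jaw(s): 
    z=R.from_rotvec(s['tcp_rot']).as_matrix()[:,2];return np.degrees(np.arctan2(z[1],z[0]))
E
python3 - <<'E'
from h import *
s=sensors.read_state();print(jaw(s),R.from_rotvec(s['tcp_rot']).as_matrix()[:,1])
for vt in (130,165,190):print(hextop("w1",319,240,.09,28,vt))
print(hextop("w1",186,35,.09,34,165))
W=np.load("pics/w1_W.npy");d=np.load("pics/w1.npy");K=imaging.get_calibration("wrist")["K"]
v,u=np.mgrid[215:265,292:345];dd=d[215:265,292:345];P=np.stack([(u-K[0,2])/K[0,0]*dd,(v-K[1,2])/K[1,1]*dd,dd],-1)@W[:3,:3].T+W[:3,3]
q=P[P[...,2]>.084];print(len(q),q.mean(0),((q.max(0)+q.min(0))/2))
E
```

```text
73.33494714496264 [-3.34428764e-04 -1.06857995e-03 -9.99999373e-01]
(np.float64(12.8), np.float64(27.4), np.float64(31.7), array([629. , 105.7]), array([301, 221], dtype=int32), array([336, 259], dtype=int32))
(np.float64(12.3), np.float64(27.2), np.float64(30.9), array([629.1, 105.7]), array([301, 222], dtype=int32), array([336, 258], dtype=int32))
(np.float64(13.1), np.float64(25.8), np.float64(29.5), array([629.1, 105.8]), array([302, 222], dtype=int32), array([335, 258], dtype=int32))
(np.float64(56.3), np.float64(32.0), np.float64(36.4), array([469.9,  63.2]), array([159,   3], dtype=int32), array([212,  64], dtype=int32))
1070 [0.62719481 0.10590125 0.0933389 ] [0.59671955 0.10986027 0.21339632]
```

Emit:
{"method": "carry_out", "body": {"deltas": [{"hand": 70, "dx": 1.5, "dy": 0.8, "dz": -50}, {"hand": 70, "dx": 1.5, "dy": 0.8, "dz": -100}, {"hand": 70, "dx": 1.5, "dy": 0.8, "dz": -135}, {"hand": 70, "dx": 1.5, "dy": 0.8, "dz": -154}, {"hand": 70, "dx": 1.5, "dy": 0.8, "dz": -154}, {"hand": 0, "dx": 1.5, "dy": 0.8, "dz": -154}, {"hand": 0, "dx": 1.5, "dy": 0.8, "dz": -154}, {"hand": 0, "dx": 1.5, "dy": 0.8, "dz": -154}, {"hand": 0, "dx": 1.5, "dy": 0.8, "dz": -154}, {"hand": 0, "dx": 1.5, "dy": 0.8, "dz": -154}, {"hand": 0, "dx": 1.5, "dy": 0.8, "dz": -154}, {"hand": 0, "dx": 1.5, "dy": 0.8, "dz": -154}, {"hand": 0, "dx": 1.5, "dy": 0.8, "dz": -154}]}}

```text
schema error: expected keys hand, dx, dy, dz, spin
```

All five keys are needed in each row.

Emit:
{"method": "carry_out", "body": {"deltas": [{"hand": 70, "dx": 1.5, "dy": 0.8, "dz": -50, "spin": 0}, {"hand": 70, "dx": 1.5, "dy": 0.8, "dz": -100, "spin": 0}, {"hand": 70, "dx": 1.5, "dy": 0.8, "dz": -135, "spin": 0}, {"hand": 70, "dx": 1.5, "dy": 0.8, "dz": -154, "spin": 0}, {"hand": 70, "dx": 1.5, "dy": 0.8, "dz": -154, "spin": 0}, {"hand": 0, "dx": 1.5, "dy": 0.8, "dz": -154, "spin": 0}, {"hand": 0, "dx": 1.5, "dy": 0.8, "dz": -154, "spin": 0}, {"hand": 0, "dx": 1.5, "dy": 0.8, "dz": -154, "spin": 0}, {"hand": 0, "dx": 1.5, "dy": 0.8, "dz": -154, "spin": 0}, {"hand": 0, "dx": 1.5, "dy": 0.8, "dz": -154, "spin": 0}, {"hand": 0, "dx": 1.5, "dy": 0.8, "dz": -154, "spin": 0}, {"hand": 0, "dx": 1.5, "dy": 0.8, "dz": -154, "spin": 0}, {"hand": 0, "dx": 1.5, "dy": 0.8, "dz": -154, "spin": 0}]}}

```text
time_s: 2.95
tool_pos: [0.6301, 0.1064, 0.0716]
tcp_rot: [-1.558, 0.225, -0.231]
ft_force: [-1.9, 1.3, 5.8]
gripper_width: 0.0261
```

```bash
python3 - <<'E'
from h import *
s,p,d,W,K=wshot("w2");print(s['time_s'],s['tool_pos'],s['gripper_width'],s['ft_force'],jaw(s))
E
```

```text
2.95 [0.63012518 0.1063961  0.07158416] 0.026076112796835842 [-1.91398282  1.31173063  5.80633949] 73.3481332168668
```

View pics/w2.png

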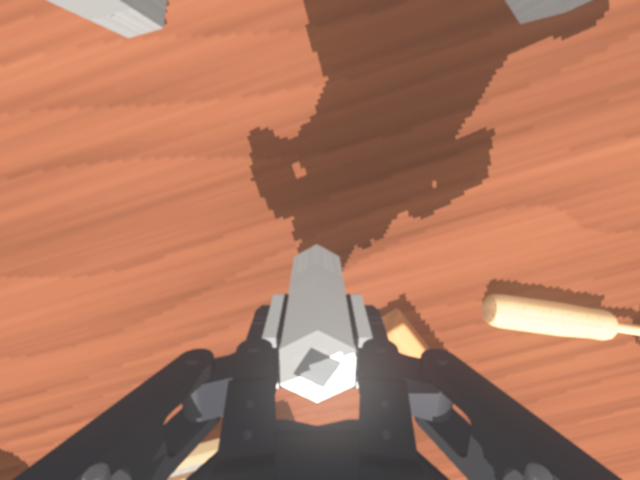

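The spanner is gripped: opening 26 mm, underside at z=0 with the TCP at 0.0716. Next I lift it and move to look at the nut.

Emit:
{"method": "carry_out", "body": {"deltas": [{"hand": 0, "dx": 0, "dy": 0, "dz": 30, "spin": 0}, {"hand": 0, "dx": 0, "dy": 0, "dz": 75, "spin": 0}, {"hand": 0, "dx": -4, "dy": -20, "dz": 115, "spin": 0}, {"hand": 0, "dx": -8, "dy": -60, "dz": 140, "spin": 0}, {"hand": 0, "dx": -12, "dy": -105, "dz": 140, "spin": 0}, {"hand": 0, "dx": -14, "dy": -150, "dz": 140, "spin": 0}, {"hand": 0, "dx": -16, "dy": -195, "dz": 140, "spin": 0}, {"hand": 0, "dx": -18, "dy": -240, "dz": 140, "spin": 0}, {"hand": 0, "dx": -20, "dy": -280, "dz": 140, "spin": 0}, {"hand": 0, "dx": -22, "dy": -305, "dz": 140, "spin": 0}, {"hand": 0, "dx": -22, "dy": -316, "dz": 140, "spin": 0}, {"hand": 0, "dx": -22, "dy": -316, "dz": 140, "spin": 0}, {"hand": 0, "dx": -22, "dy": -316, "dz": 140, "spin": 0}]}}

```text
time_s: 4.3
tool_pos: [0.6083, -0.2085, 0.2116]
tcp_rot: [-1.558, 0.225, -0.23]
ft_force: [-0.4, 0.4, -1.9]
gripper_width: 0.0263
```

```bash
python3 - <<'E'
from h import *
s,p,d,W,K=wshot("w3");print(s['time_s'],s['tool_pos'],s['gripper_width'],s['ft_force'],jaw(s))
E
```

```text
4.3 [ 0.60834006 -0.20848645  0.21156405] 0.026262405030813413 [-0.4165175   0.40300238 -1.87529505] 73.39455605102785
```

View pics/w3.png

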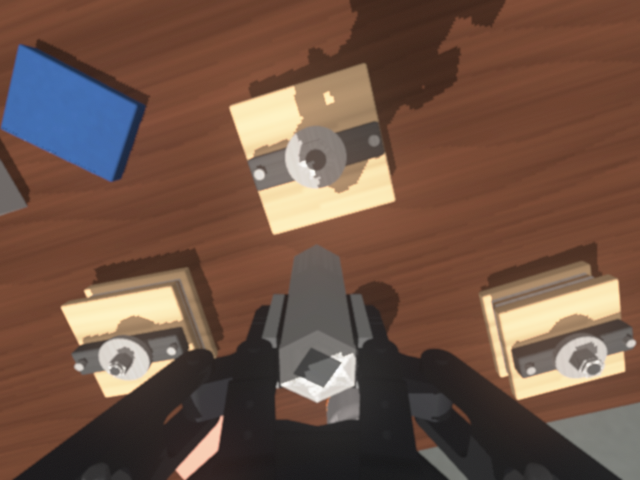

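```bash
python3 - <<'E'
from h import *
im=cv2.imread("pics/w3.png");c=cv2.resize(im[110:205,265:365],None,fx=6,fy=6,interpolation=cv2.INTER_CUBIC)
c=np.clip(c.astype(float)*1.6,0,255).astype(np.uint8);cv2.imwrite("pics/z3.png",c)
d=np.load("pics/w3.npy");W=np.load("pics/w3_W.npy");K=imaging.get_calibration("wrist")["K"]
v,u=np.mgrid[:480,:640];P=np.stack([(u-K[0,2])/K[0,0]*d,(v-K[1,2])/K[1,1]*d,d],-1)@W[:3,:3].T+W[:3,3]
sub=P[110:205,265:365];uu=u[110:205,265:365];vv=v[110:205,265:365]
for lo,hi in((.065,.072),(.079,.09)):
    m=((sub[...,2]>lo)&(sub[...,2]<hi)); q=sub[m]; print(m.sum(),q.mean(0),(q.max(0)+q.min(0))/2,np.ptp(q,0))
m=(sub[...,2]>.0775); 
cs,_=cv2.findContours(m.astype(np.uint8),0,cv2.CHAIN_APPROX_NONE);c=max(cs,key=cv2.contourArea).reshape(-1,2)+[265,110]
print(hexang(onplane(W,K,c,.083)[:,:2]*1000))
m=(sub[...,2]>.065)
m=cv2.morphologyEx(m.astype(np.uint8),cv2.MORPH_OPEN,np.ones((9,9)))
cs,_=cv2.findContours(m.astype(np.uint8),0,cv2.CHAIN_APPROX_NONE);c=max(cs,key=cv2.contourArea).reshape(-1,2)+[265,110]
X=onplane(W,K,c,.068)[:,:2]*1000;print(cv2.minEnclosingCircle(X.astype(np.float32)),cv2.fitEllipse(X.astype(np.float32)))
E
```

```text
1911 [ 0.54974357 -0.19207796  0.0677136 ] [ 0.55097458 -0.19251261  0.0683604 ] [0.04563581 0.04554458 0.00568801]
1082 [ 0.55062747 -0.19238938  0.08247479] [ 0.55096007 -0.19247601  0.08212132] [0.02505514 0.02821239 0.00621013]
(np.float64(59.17989951224412), np.float64(24.40201740925511), np.float64(27.956234699445844), array([ 550.76568725, -192.4411665 ]))
((550.9866943359375, -192.5563507080078), 22.900556564331055) ((550.9746704101562, -192.51144409179688), (45.01237106323242, 45.16971969604492), 179.21600341796875)
```

View pics/z3.png

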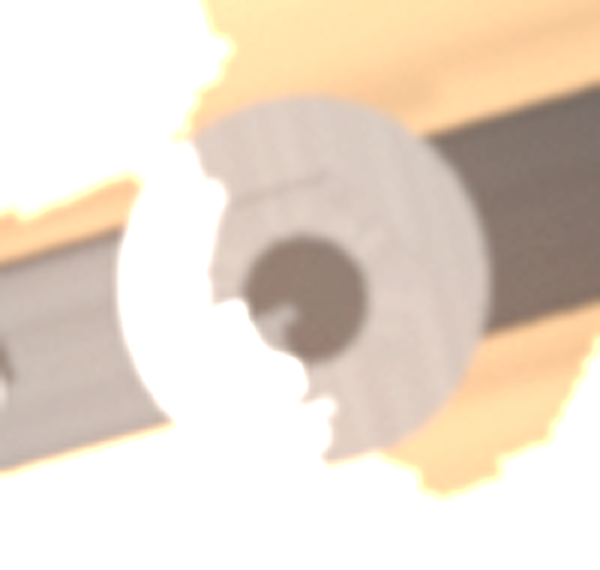

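Emit:
{"method": "carry_out", "body": {"deltas": [{"hand": 0, "dx": -30, "dy": 9, "dz": 0, "spin": 0}, {"hand": 0, "dx": -56.3, "dy": 16.7, "dz": -10, "spin": 0}, {"hand": 0, "dx": -56.3, "dy": 16.7, "dz": -30, "spin": 0}, {"hand": 0, "dx": -56.3, "dy": 16.7, "dz": -45, "spin": 0}, {"hand": 0, "dx": -56.3, "dy": 16.7, "dz": -52, "spin": 0}, {"hand": 0, "dx": -56.3, "dy": 16.7, "dz": -55, "spin": 0}, {"hand": 0, "dx": -56.3, "dy": 16.7, "dz": -57, "spin": 0}, {"hand": 0, "dx": -56.3, "dy": 16.7, "dz": -57, "spin": 0}]}}

```text
time_s: 5.15
tool_pos: [0.5525, -0.1915, 0.155]
tcp_rot: [-1.558, 0.224, -0.23]
ft_force: [0.9, 0.1, -1.7]
gripper_width: 0.0267
```

```bash
python3 - <<'E'
from h import *
s,p,d,W,K=wshot("w4");print(s['time_s'],s['tool_pos'],s['gripper_width'],s['ft_force'],s['ft_torque'],jaw(s))
p,d=imaging.snapshot("side");cv2.imwrite("pics/s4.png",p)
a=cv2.resize(p[130:250,290:430],None,fx=4,fy=4,interpolation=cv2.INTER_CUBIC);cv2.imwrite("pics/s4z.png",a)
E
```

```text
5.15 [ 0.55254062 -0.19147417  0.15497327] 0.02666337539301729 [ 0.92059072  0.14922413 -1.69378455] [-0.03925609 -0.01228866 -0.02458697] 73.44350929244102
```

View pics/s4z.png

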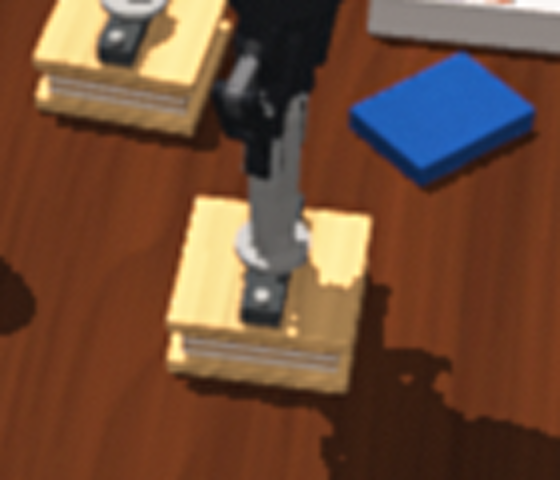

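No contact yet, so I'll press down gently a few mm more to try the fit.

Emit:
{"method": "carry_out", "body": {"deltas": [{"hand": 0, "dx": 0, "dy": 0, "dz": -1, "spin": 0}, {"hand": 0, "dx": 0, "dy": 0, "dz": -2, "spin": 0}, {"hand": 0, "dx": 0, "dy": 0, "dz": -2.5, "spin": 0}]}}

```text
time_s: 5.55
tool_pos: [0.553, -0.1918, 0.1545]
tcp_rot: [-1.559, 0.222, -0.232]
ft_force: [-1.6, -0.0, 7.3]
gripper_width: 0.026
```

It stopped at 0.1545 with +9 N, so the underside is about 15 mm above the washer: the small one does not fit. I'll return it to its own spot.

Emit:
{"method": "carry_out", "body": {"deltas": [{"hand": 0, "dx": 0, "dy": 0, "dz": 30, "spin": 0}, {"hand": 0, "dx": 5, "dy": 15, "dz": 55, "spin": 0}, {"hand": 0, "dx": 15, "dy": 60, "dz": 60, "spin": 0}, {"hand": 0, "dx": 27, "dy": 105, "dz": 60, "spin": 0}, {"hand": 0, "dx": 39, "dy": 150, "dz": 60, "spin": 0}, {"hand": 0, "dx": 51, "dy": 195, "dz": 60, "spin": 0}, {"hand": 0, "dx": 63, "dy": 240, "dz": 50, "spin": 0}, {"hand": 0, "dx": 74, "dy": 280, "dz": 20, "spin": 0}, {"hand": 0, "dx": 77, "dy": 298, "dz": -20, "spin": 0}, {"hand": 0, "dx": 77, "dy": 298, "dz": -55, "spin": 0}, {"hand": 0, "dx": 77, "dy": 298, "dz": -75, "spin": 0}, {"hand": 0, "dx": 77, "dy": 298, "dz": -80, "spin": 0}, {"hand": 0, "dx": 77, "dy": 298, "dz": -83, "spin": 0}, {"hand": 0, "dx": 77, "dy": 298, "dz": -83, "spin": 0}, {"hand": 0, "dx": 77, "dy": 298, "dz": -83, "spin": 0}]}}

```text
time_s: 7.05
tool_pos: [0.6307, 0.106, 0.073]
tcp_rot: [-1.558, 0.22, -0.234]
ft_force: [0.2, -0.2, -1.7]
gripper_width: 0.0265
```

Emit:
{"method": "carry_out", "body": {"deltas": [{"hand": 0, "dx": 0, "dy": 0, "dz": -1, "spin": 0}, {"hand": 0, "dx": 0, "dy": 0, "dz": -2, "spin": 0}, {"hand": 0, "dx": 0, "dy": 0, "dz": -3, "spin": 0}, {"hand": 0, "dx": 0, "dy": 0, "dz": -3, "spin": 0}]}}

```text
time_s: 7.45
tool_pos: [0.6312, 0.106, 0.0716]
tcp_rot: [-1.558, 0.219, -0.236]
ft_force: [-1.3, -1.1, 4.4]
gripper_width: 0.0261
```

Emit:
{"method": "carry_out", "body": {"deltas": [{"hand": 70, "dx": 0, "dy": 0, "dz": 0, "spin": 0}, {"hand": 70, "dx": 0, "dy": 0, "dz": 0, "spin": 0}, {"hand": 70, "dx": 0, "dy": 0, "dz": 0, "spin": 0}, {"hand": 70, "dx": 0, "dy": 0, "dz": 0, "spin": 0}, {"hand": 70, "dx": 0, "dy": 0, "dz": 25, "spin": 0}, {"hand": 70, "dx": 0, "dy": 0, "dz": 65, "spin": 0}, {"hand": 70, "dx": 0, "dy": 0, "dz": 110, "spin": 0}, {"hand": 70, "dx": -30, "dy": -5, "dz": 150, "spin": -5}, {"hand": 70, "dx": -75, "dy": -17, "dz": 151, "spin": -10}, {"hand": 70, "dx": -120, "dy": -30, "dz": 151, "spin": -17}, {"hand": 70, "dx": -160, "dy": -43, "dz": 151, "spin": -17}, {"hand": 70, "dx": -160, "dy": -43, "dz": 151, "spin": -17}, {"hand": 70, "dx": -160, "dy": -43, "dz": 151, "spin": -17}, {"hand": 70, "dx": -160, "dy": -43, "dz": 151, "spin": -17}]}}

```text
time_s: 8.85
tool_pos: [0.4721, 0.0632, 0.2231]
tcp_rot: [-1.522, 0.45, -0.469]
ft_force: [-0.3, 0.2, 0.3]
gripper_width: 0.0601
```

```bash
python3 - <<'E'
from h import *
s,p,d,W,K=wshot("w5");print(s['time_s'],s['tool_pos'],s['gripper_width'],s['ft_force'],jaw(s),proj(W,K,[.470,.063,.09]))
u,v=proj(W,K,[.470,.063,.09]).astype(int)
for vt in(130,165):print(hextop("w5",u,v,.09,32,vt))
E
```

```text
8.85 [0.47208121 0.06315751 0.22305732] 0.06013177925441035 [-0.3125801   0.21366751  0.25380333] 56.41455519594486 [314.56090192 234.66434055]
(np.float64(57.5), np.float64(33.4), np.float64(46.1), array([466.1,  65.7]), array([293, 202], dtype=int32), array([336, 257], dtype=int32))
(np.float64(56.6), np.float64(33.4), np.float64(42.3), array([467.8,  64.5]), array([293, 208], dtype=int32), array([336, 257], dtype=int32))
```

View pics/w5.png

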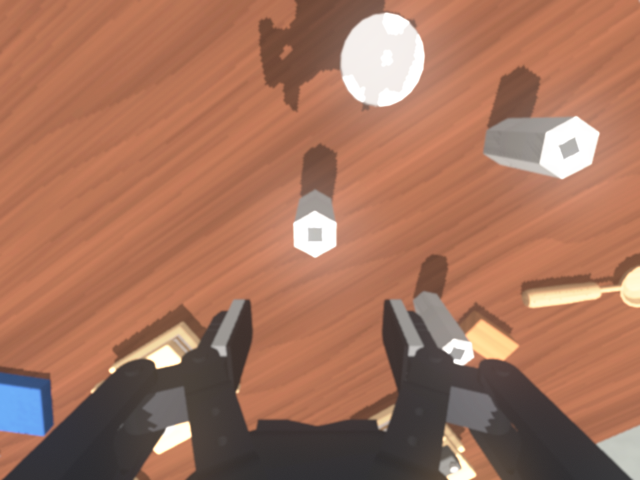

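The small spanner stands upright at about (457,350), and the middle one's top is at (315,234). The side face leaks into the mask, so I'll raise the threshold.

```bash
python3 - <<'E'
from h import *
for vt in(200,220,240):
    print(hextop("w5",315,234,.09,32,vt)); print('L',hextop("w5",568,147,.09,40,vt)); print('S',hextop("w5",458,350,.09,18,vt))
E
```

```text
(np.float64(57.0), np.float64(33.4), np.float64(37.9), array([469.7,  63.2]), array([293, 211], dtype=int32), array([336, 257], dtype=int32))
L (np.float64(57.3), np.float64(38.4), np.float64(50.4), array([515.9, 247.4]), array([529, 116], dtype=int32), array([599, 178], dtype=int32))
S (np.float64(17.3), np.float64(22.7), np.float64(30.1), array([629.4, 109.3]), array([442, 338], dtype=int32), array([473, 364], dtype=int32))
(np.float64(57.3), np.float64(33.4), np.float64(37.9), array([469.8,  63.2]), array([293, 211], dtype=int32), array([336, 257], dtype=int32))
L (np.float64(56.9), np.float64(38.0), np.float64(42.9), array([516.2, 249.7]), array([540, 116], dtype=int32), array([599, 178], dtype=int32))
S (np.float64(18.4), np.float64(22.7), np.float64(29.7), array([629.6, 109.3]), array([443, 339], dtype=int32), array([473, 364], dtype=int32))
(np.float64(56.7), np.float64(32.8), np.float64(37.5), array([469.7,  63.1]), array([293, 211], dtype=int32), array([336, 256], dtype=int32))
L (np.float64(56.8), np.float64(37.3), np.float64(42.6), array([516.2, 249.7]), array([540, 116], dtype=int32), array([598, 178], dtype=int32))
S (np.float64(17.2), np.float64(22.4), np.float64(29.2), array([629.7, 109.4]), array([443, 339], dtype=int32), array([473, 364], dtype=int32))
```

Emit:
{"method": "carry_out", "body": {"deltas": [{"hand": 70, "dx": -2.3, "dy": 0, "dz": -50, "spin": 0.5}, {"hand": 70, "dx": -2.3, "dy": 0, "dz": -100, "spin": 0.5}, {"hand": 70, "dx": -2.3, "dy": 0, "dz": -135, "spin": 0.5}, {"hand": 70, "dx": -2.3, "dy": 0, "dz": -153, "spin": 0.5}, {"hand": 70, "dx": -2.3, "dy": 0, "dz": -153, "spin": 0.5}, {"hand": 0, "dx": -2.3, "dy": 0, "dz": -153, "spin": 0.5}, {"hand": 0, "dx": -2.3, "dy": 0, "dz": -153, "spin": 0.5}, {"hand": 0, "dx": -2.3, "dy": 0, "dz": -153, "spin": 0.5}, {"hand": 0, "dx": -2.3, "dy": 0, "dz": -153, "spin": 0.5}, {"hand": 0, "dx": -2.3, "dy": 0, "dz": -153, "spin": 0.5}, {"hand": 0, "dx": -2.3, "dy": 0, "dz": -153, "spin": 0.5}, {"hand": 0, "dx": -2.3, "dy": 0, "dz": -153, "spin": 0.5}]}}

```text
time_s: 10.1
tool_pos: [0.4712, 0.0633, 0.0716]
tcp_rot: [-1.522, 0.44, -0.464]
ft_force: [0.7, 0.5, 6.0]
gripper_width: 0.0316
```

Emit:
{"method": "carry_out", "body": {"deltas": [{"hand": 0, "dx": 0, "dy": 0, "dz": 30, "spin": 0}, {"hand": 0, "dx": 0, "dy": 0, "dz": 75, "spin": 0}, {"hand": 0, "dx": 10, "dy": -30, "dz": 110, "spin": 0}, {"hand": 0, "dx": 24, "dy": -75, "dz": 125, "spin": 0}, {"hand": 0, "dx": 38, "dy": -120, "dz": 125, "spin": 0}, {"hand": 0, "dx": 52, "dy": -165, "dz": 125, "spin": 0}, {"hand": 0, "dx": 66, "dy": -210, "dz": 125, "spin": 0}, {"hand": 0, "dx": 77, "dy": -243, "dz": 125, "spin": 0}, {"hand": 0, "dx": 81, "dy": -255.7, "dz": 120, "spin": 0}, {"hand": 0, "dx": 81, "dy": -255.7, "dz": 105, "spin": 0}, {"hand": 0, "dx": 81, "dy": -255.7, "dz": 92, "spin": 0}, {"hand": 0, "dx": 81, "dy": -255.7, "dz": 86, "spin": 0}, {"hand": 0, "dx": 81, "dy": -255.7, "dz": 83, "spin": 0}, {"hand": 0, "dx": 81, "dy": -255.7, "dz": 81, "spin": 0}, {"hand": 0, "dx": 81, "dy": -255.7, "dz": 81, "spin": 0}]}}

```text
time_s: 11.6
tool_pos: [0.5526, -0.1914, 0.1546]
tcp_rot: [-1.522, 0.438, -0.465]
ft_force: [-2.7, 3.1, 4.5]
gripper_width: 0.0314
```

```bash
python3 - <<'E'
from h import *
p,d=imaging.snapshot("side");cv2.imwrite("pics/s6.png",p)
a=cv2.resize(p[130:250,290:430],None,fx=4,fy=4,interpolation=cv2.INTER_CUBIC);cv2.imwrite("pics/s6z.png",a)
E
```

```text
(no output)
```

View pics/s6z.png

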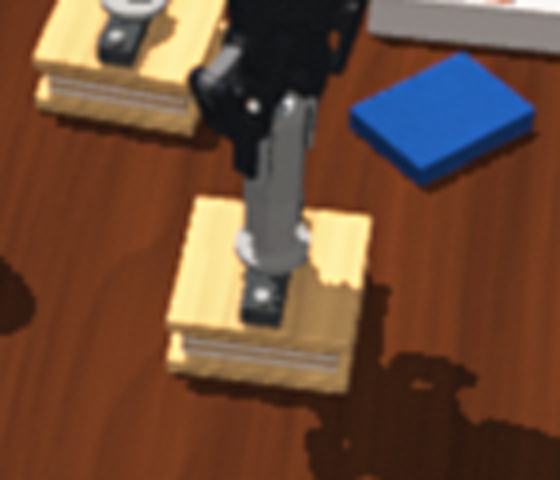

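The middle one also stopped with its underside at 83 mm (contact +7 N), on top of the nut. That agrees with the nut measuring about 25 mm across flats. I'll put it back.

Emit:
{"method": "carry_out", "body": {"deltas": [{"hand": 0, "dx": 0, "dy": 0, "dz": 25, "spin": 0}, {"hand": 0, "dx": -2, "dy": 5, "dz": 50, "spin": 0}, {"hand": 0, "dx": -15, "dy": 45, "dz": 50, "spin": 0}, {"hand": 0, "dx": -29, "dy": 90, "dz": 50, "spin": 0}, {"hand": 0, "dx": -43, "dy": 135, "dz": 50, "spin": 0}, {"hand": 0, "dx": -57, "dy": 180, "dz": 50, "spin": 0}, {"hand": 0, "dx": -71, "dy": 223, "dz": 35, "spin": 0}, {"hand": 0, "dx": -81, "dy": 254, "dz": 5, "spin": 0}, {"hand": 0, "dx": -81.4, "dy": 254.7, "dz": -35, "spin": 0}, {"hand": 0, "dx": -81.4, "dy": 254.7, "dz": -65, "spin": 0}, {"hand": 0, "dx": -81.4, "dy": 254.7, "dz": -78, "spin": 0}, {"hand": 0, "dx": -81.4, "dy": 254.7, "dz": -82, "spin": 0}, {"hand": 0, "dx": -81.4, "dy": 254.7, "dz": -84, "spin": 0}, {"hand": 0, "dx": -81.4, "dy": 254.7, "dz": -85, "spin": 0}, {"hand": 0, "dx": -81.4, "dy": 254.7, "dz": -85, "spin": 0}]}}

```text
time_s: 13.15
tool_pos: [0.4721, 0.0632, 0.0717]
tcp_rot: [-1.521, 0.436, -0.467]
ft_force: [-4.0, 0.4, 5.4]
gripper_width: 0.0316
```

Emit:
{"method": "carry_out", "body": {"deltas": [{"hand": 75, "dx": 0, "dy": 0, "dz": 0, "spin": 0}, {"hand": 75, "dx": 0, "dy": 0, "dz": 0, "spin": 0}, {"hand": 75, "dx": 0, "dy": 0, "dz": 0, "spin": 0}, {"hand": 75, "dx": 0, "dy": 0, "dz": 0, "spin": 0}, {"hand": 75, "dx": 0, "dy": 0, "dz": 25, "spin": 0}, {"hand": 75, "dx": 0, "dy": 0, "dz": 65, "spin": 0}, {"hand": 75, "dx": 0, "dy": 0, "dz": 110, "spin": 0}, {"hand": 75, "dx": 6, "dy": 25, "dz": 150, "spin": 0}, {"hand": 75, "dx": 17, "dy": 70, "dz": 151, "spin": 0}, {"hand": 75, "dx": 28, "dy": 115, "dz": 151, "spin": 0}, {"hand": 75, "dx": 38, "dy": 155, "dz": 151, "spin": 0}, {"hand": 75, "dx": 44, "dy": 186, "dz": 151, "spin": 0}, {"hand": 75, "dx": 44, "dy": 186, "dz": 151, "spin": 0}, {"hand": 75, "dx": 44, "dy": 186, "dz": 151, "spin": 0}]}}

```text
time_s: 14.55
tool_pos: [0.516, 0.2495, 0.2221]
tcp_rot: [-1.522, 0.435, -0.466]
ft_force: [-0.1, 0.3, -0.0]
gripper_width: 0.0638
```

```bash
python3 - <<'E'
from h import *
s,p,d,W,K=wshot("w7");print(s['time_s'],s['tool_pos'],s['gripper_width'],s['ft_force'],jaw(s))
u,v=proj(W,K,[.516,.25,.09]).astype(int);print(u,v)
for vt in(165,200,220,240):print(hextop("w7",u,v,.09,34,vt))
E
```

```text
14.55 [0.51599573 0.24945915 0.2221464 ] 0.06378491373904135 [-0.12814829  0.34263931 -0.02360457] 57.05041854415758
316 235
(np.float64(56.9), np.float64(36.7), np.float64(42.0), array([516.5, 250. ]), array([293, 210], dtype=int32), array([340, 261], dtype=int32))
(np.float64(56.8), np.float64(35.7), np.float64(41.0), array([516.4, 250.1]), array([293, 210], dtype=int32), array([340, 260], dtype=int32))
(np.float64(56.2), np.float64(35.0), np.float64(40.3), array([516.4, 250. ]), array([294, 211], dtype=int32), array([339, 260], dtype=int32))
(np.float64(51.8), np.float64(10.8), np.float64(19.2), array([513.3, 261.2]), array([317, 214], dtype=int32), array([337, 236], dtype=int32))
```

View pics/w7.png

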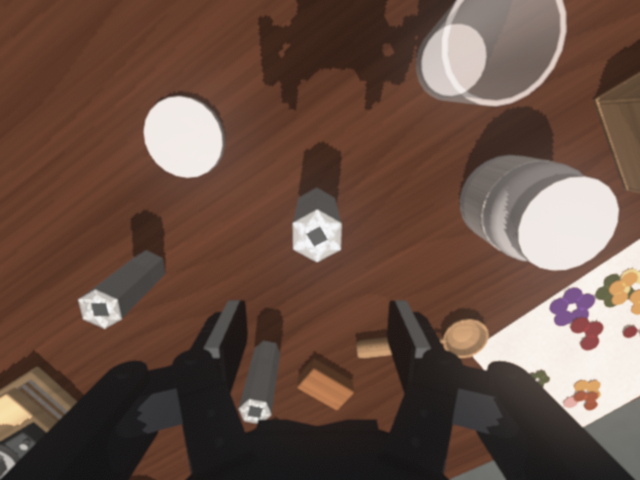

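The large spanner's top is at (317,236). The middle (100,309) and small (257,410) are both standing. Now to grasp the large one.

Emit:
{"method": "carry_out", "body": {"deltas": [{"hand": 75, "dx": 0, "dy": 0.5, "dz": -50, "spin": 0}, {"hand": 75, "dx": 0, "dy": 0.5, "dz": -100, "spin": 0}, {"hand": 75, "dx": 0, "dy": 0.5, "dz": -135, "spin": 0}, {"hand": 75, "dx": 0, "dy": 0.5, "dz": -152, "spin": 0}, {"hand": 75, "dx": 0, "dy": 0.5, "dz": -152, "spin": 0}, {"hand": 0, "dx": 0, "dy": 0.5, "dz": -152, "spin": 0}, {"hand": 0, "dx": 0, "dy": 0.5, "dz": -152, "spin": 0}, {"hand": 0, "dx": 0, "dy": 0.5, "dz": -152, "spin": 0}, {"hand": 0, "dx": 0, "dy": 0.5, "dz": -152, "spin": 0}, {"hand": 0, "dx": 0, "dy": 0.5, "dz": -152, "spin": 0}, {"hand": 0, "dx": 0, "dy": 0.5, "dz": -152, "spin": 0}, {"hand": 0, "dx": 0, "dy": 0.5, "dz": -152, "spin": 0}]}}

```text
time_s: 15.8
tool_pos: [0.5173, 0.2493, 0.0728]
tcp_rot: [-1.52, 0.433, -0.469]
ft_force: [0.7, -1.6, 7.5]
gripper_width: 0.0366
```

```bash
python3 - <<'E'
from h import *
s=sensors.read_state();print(s['tool_pos'],jaw(s))
E
```

```text
[0.51728987 0.2493391  0.07281317] 56.97861847046092
```

Emit:
{"method": "carry_out", "body": {"deltas": [{"hand": 0, "dx": 0, "dy": 0, "dz": 30, "spin": 0}, {"hand": 0, "dx": 0, "dy": 0, "dz": 75, "spin": 0}, {"hand": 0, "dx": 2, "dy": -30, "dz": 110, "spin": 2.2}, {"hand": 0, "dx": 6, "dy": -75, "dz": 130, "spin": 2.2}, {"hand": 0, "dx": 9, "dy": -120, "dz": 130, "spin": 2.2}, {"hand": 0, "dx": 13, "dy": -165, "dz": 130, "spin": 2.2}, {"hand": 0, "dx": 16, "dy": -210, "dz": 130, "spin": 2.2}, {"hand": 0, "dx": 20, "dy": -255, "dz": 130, "spin": 2.2}, {"hand": 0, "dx": 23, "dy": -300, "dz": 130, "spin": 2.2}, {"hand": 0, "dx": 27, "dy": -345, "dz": 130, "spin": 2.2}, {"hand": 0, "dx": 31, "dy": -390, "dz": 130, "spin": 2.2}, {"hand": 0, "dx": 33, "dy": -425, "dz": 125, "spin": 2.2}, {"hand": 0, "dx": 34, "dy": -442.5, "dz": 110, "spin": 2.2}, {"hand": 0, "dx": 34, "dy": -442.5, "dz": 95, "spin": 2.2}, {"hand": 0, "dx": 34, "dy": -442.5, "dz": 90, "spin": 2.2}, {"hand": 0, "dx": 34, "dy": -442.5, "dz": 90, "spin": 2.2}]}}

```text
time_s: 17.4
tool_pos: [0.5508, -0.1914, 0.1611]
tcp_rot: [-1.525, 0.405, -0.435]
ft_force: [-1.0, -0.5, -2.6]
gripper_width: 0.0367
```

```bash
python3 - <<'E'
from h import *
s,p,d,W,K=wshot("w8");print(s['tool_pos'],jaw(s),s['ft_force'])
u,v=proj(W,K,[.551,-.1925,.083]);print(u,v)
E
```

```text
[ 0.55078312 -0.19143604  0.16112004] 59.26871589481019 [-0.95070545 -0.51681345 -2.61934657]
314.06948045034096 264.77052061663795
```

View pics/w8.png

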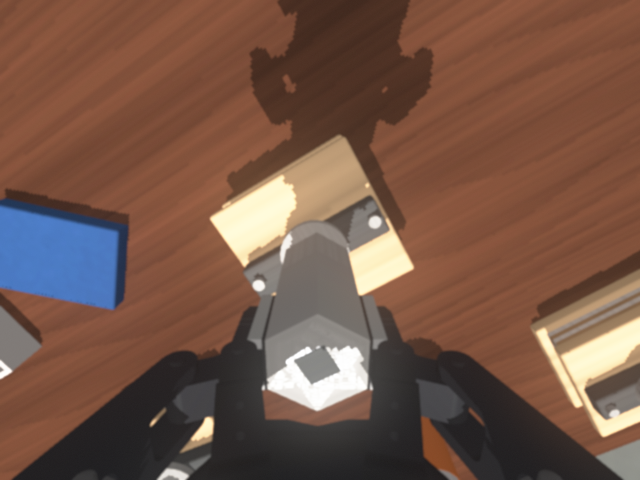

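Emit:
{"method": "carry_out", "body": {"deltas": [{"hand": 0, "dx": 1, "dy": -1.8, "dz": 0, "spin": 0}, {"hand": 0, "dx": 1, "dy": -1.8, "dz": 0, "spin": 0}, {"hand": 0, "dx": 1, "dy": -1.8, "dz": -3, "spin": 0}, {"hand": 0, "dx": 1, "dy": -1.8, "dz": -6, "spin": 0}, {"hand": 0, "dx": 1, "dy": -1.8, "dz": -9, "spin": 0}, {"hand": 0, "dx": 1, "dy": -1.8, "dz": -11, "spin": 0}]}}

```text
time_s: 18.05
tool_pos: [0.5521, -0.1934, 0.1509]
tcp_rot: [-1.525, 0.404, -0.437]
ft_force: [-0.5, -0.4, -4.0]
gripper_width: 0.0366
```

It went past the nut's top without contact: underside at 78 mm, no upward force. Now down to the washer.

Emit:
{"method": "carry_out", "body": {"deltas": [{"hand": 0, "dx": 0, "dy": 0, "dz": -3, "spin": 0}, {"hand": 0, "dx": 0, "dy": 0, "dz": -6, "spin": 0}, {"hand": 0, "dx": 0, "dy": 0, "dz": -9, "spin": 0}, {"hand": 0, "dx": 0, "dy": 0, "dz": -10.5, "spin": 0}, {"hand": 0, "dx": 0, "dy": 0, "dz": -11.5, "spin": 0}, {"hand": 0, "dx": 0, "dy": 0, "dz": -11.5, "spin": 0}, {"hand": 0, "dx": 0, "dy": 0, "dz": -11.5, "spin": 0}]}}

```text
time_s: 18.75
tool_pos: [0.5522, -0.1935, 0.1409]
tcp_rot: [-1.525, 0.403, -0.437]
ft_force: [-3.6, 2.2, 4.9]
gripper_width: 0.0367
```

```bash
python3 - <<'E'
from h import *
s=sensors.read_state();print(s['tool_pos'],jaw(s),s['ft_force'],s['ft_torque'],s['tcp_rot'],R.from_rotvec(s['tcp_rot']).as_matrix()[:,1])
p,d=imaging.snapshot("side");cv2.imwrite("pics/s9.png",p)
a=cv2.resize(p[110:350,250:440],None,fx=2.5,fy=2.5,interpolation=cv2.INTER_CUBIC);cv2.imwrite("pics/s9z.png",a)
E
```

```text
[ 0.55216964 -0.19345859  0.14087729] 59.27528212745186 [-3.58750592  2.18994375  4.91237776] [ 0.28015477  1.01556606 -0.01194051] [-1.52540223  0.40297421 -0.43715846] [ 0.02188438 -0.00172823 -0.99975901]
```

View pics/s9z.png

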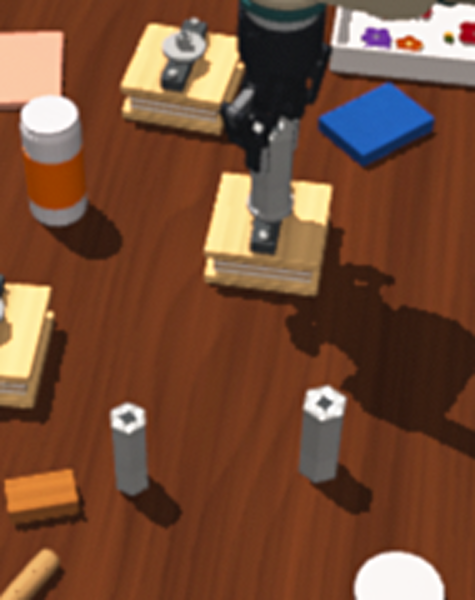

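```bash
python3 - <<'E'
from h import *
from bench import job
s=sensors.read_state();print(s['time_s'],s['tool_pos'],s['joint_velocities'].round(4),s['ft_force'],s['gripper_width'])
if abs(s['joint_velocities']).max()<.02: print(job.close_job())
E
```

```text
18.8 [ 0.5521651  -0.19343045  0.14087174] [ 0.0003  0.0003  0.0001  0.0016 -0.0002  0.0002] [-3.70127221  2.43968078  5.87681846] 0.03625607868294974
the job is handed in; nothing more can be done
None
```

The large box spanner fits: it is seated on the nearest press's nut and still gripped, and I handed the job in at 18.8 s. No verdict was reported.

- **Small and middle:** I tried both on the nut in that order. Each stopped with its underside about 15 mm above the washer. I put both back on their own spots, and the last side picture shows them standing upright.
- **Large:** it slid over the nut with no contact at the top. It came to rest with its underside at about 68.1 mm (the washer's top is at 68 mm), with about 5 N upward on the tool. The gripper opening was 36–37 mm and the arm was at rest.
- **Bystanders:** I saw no sign that any of them was touched or moved. I judged this from the pictures and did not re-measure their positions.

**Small disagreements in the checks:**
- The tool leaned about 0.02 rad at the end, within the 0.07 rad limit for the spanner; I did not measure the spanner's own lean.
- The top camera placed objects about 3 mm off in y compared with the side and wrist views, so I used the wrist measurements.
- I did not measure the spanner's final centring on the nut directly. I took it from the grip offset and from the spanner having gone fully down over the nut.

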